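# Show a brooch blank to the inspection camera

## Robot

A 6-joint arm with a two-finger parallel gripper is mounted at the origin on the work surface. World frame = base frame: x ahead of the robot, y to its left, z up, the work surface at z = 0. Lengths are in mm, angles in rad, forces in N, time in s.
With the tool pointing down it reaches from about 275 to 750 mm from the base axis. Payload 10.2 kg.
Tool frame: the origin (TCP) lies at the very end of the fingers, on their centre line; the grasp point (between the pads) lies 19 mm behind it; z points along the fingers, y is the line along which they close (so a half turn about z gives the same grasp; the last joint's range is limited). The gripper opens to 85 mm and grips with 20 to 120 N. Pads are 22 mm wide; open, the fingers measure 114 mm over their backs; the gripper's body (76 mm by 85 mm) begins 54 mm behind the grasp point. The pads swing forward as they close: fully open they stand 13 mm farther back than shut.
Start: joints at [-1.5, 0.313, 1.498, -0, 1.331, -0.223], TCP at [152.022, -502.514, 231.294] pointing down, gripper open.
Joint ranges: [-2.94, 2.94], [-0.97, 2.17], [0.19, 2.56], [-1.23, 4.37], [0.02, 3.11], [-2.88, 2.88]. Speed limits (rad/s): [2.39, 2.39, 3.01, 3.14, 3.14, 3.14].

## Interface

Orientations are given as a unit quaternion [w, x, y, z].
In Python, from rig import ctrl, vision gives the robot as it stands. The module is installed in compiled form; this text tells all that it offers.
- The arm moves only by the tool play_rows, never from a script. Its arguments are lists of equal length, an entry for each row: "translation": the shift along the tool's x, y, z in m, a list of three; "rotation": the turn, a rotation vector about the tool's x, y, z in rad, a list of three; "gripper": the gripper's target within -1 to 1 (shut at 1, half-way at 0, fully open at -1). A call has 1 to 10 rows; each row is the pose to reach, as a shift and turn from the pose commanded when the call began, along the tool's axes at that moment; what a row does not reach only later rows make up. A row lasts 1/8 s, in which the tool goes at most 62.5 mm and 10.7 degrees, less where a joint would pass 70% of its speed; a pose out of reach is approached as far as the arm can. A call with a gripper value outside its range is refused whole. The fingers move at their own pace and stop on an object; "force" is the grip in N (left out, the last holds). Time passes only in rows, so rows that repeat a pose let the fingers close. It gives the time, the measured TCP pose, the force, the opening and the grip force at its end, in the units of the state.
- ctrl.sense(): the state, without advancing time (a new reading comes with each control period).
- vision.capture(name): name is "scene" or "top" or "wrist"; returns a dict with "pixels" (384x512x3 uint8, red, green, blue), "vfov" (degrees; the focal length in pixels is half the picture's height over the tangent of half this angle, whatever the lens; pixels are square), "cx", "cy" (the principal point, pixels), "rvec" (rotation vector, rad) and "tvec" (3), from world to camera coordinates, as OpenCV has them; the wrist camera has in their place "mount" (4x4, takes a point from camera to tool coordinates, whose origin is the TCP and whose axes are the flange's). Camera axes: x right, y down, z forward; pixel columns grow to the right and rows downward; lengths in mm; the calibration is good to about 2 mm. A picture is of the moment at which its call begins: read the wrist's pose just before it. There is no depth.
- ctrl.finish_job(): hands the job in; it is judged then, once.
The state is a dict: "time_s": time; "joints": joint angles; "dq": joint speeds; "tau": joint torques, N m; "eef_pos": TCP position; "ee_rot": TCP orientation; "force": force on the tool from outside, world axes, zero at the start; "wrist_torque": the same for the moment, N m; "grip_width": opening from 0.0 (shut) to 1.0 (fully open); "grip_force": force on a finger pad.
Only numpy, scipy, OpenCV 4.12 (cv2) and the standard library are available. Lean on these libraries where they do the work, as an engineer would, in place of code of your own. Each camera call takes 0.05 s, during which the arm holds its last target. There are 200 camera calls.

## Task

Pick the red brooch blank off the jewellery bench and hold it up to the small inspection camera: its centre straight in front of the lens at 90 mm, its brass back facing the lens squarely, and its long side level, across the direction in which the camera leans. Leave everything else where it is, and finish still holding the blank there, steady and in the air.

Things in the scene. Friction and masses are not known exactly. Their poses are not given: they have to be found in the camera images.
- red_center (a point): centre (half-way up) of the red brooch blank: a rigid flat brass plate 64 x 30 x 7 mm (length x width x thickness) with a red resin top and bare brass back, lying back down on the bench; x along its length, y across its width, z out of its red top. About 25 to 50 g. This is the one to show.
- green_center (a point): centre (half-way up) of the green brooch blank: a rigid flat brass plate 64 x 30 x 7 mm (length x width x thickness) with a green resin top and bare brass back, lying back down on the bench; x along its length, y across its width, z out of its green top. Leave it alone.
- blue_center (a point): centre (half-way up) of the blue brooch blank: a rigid flat brass plate 64 x 30 x 7 mm (length x width x thickness) with a blue resin top and bare brass back, lying back down on the bench; x along its length, y across its width, z out of its blue top. Leave it alone.
- lens (a point): centre of the inspection camera's lens face (black lens in a white lit disc) at the upper end of a white barrel, 34 mm in diameter and 85 mm long, held between two aluminium uprights (25 mm to either side, up to 76 mm high) on a heavy fixed dark steel foot, 90 mm in diameter. z is the viewing direction, out of the lens (upward, leaning); y is level, along the hinge pin of the barrel; x is square to both. The hinge lies 45 mm behind the lens, 65 mm above the bench
- focus (a point): the point 90 mm straight in front of the lens, where the blank's centre is to be held; empty air. Axes as for lens: the blank's long side goes along y (either way round), its brass back towards -z
- camera (a joint): lean of the barrel from upright, rad, about its stiff hinge (0 = looking straight up; grows as the lens leans to the stand's own -x side, roughly towards the robot). It stays as it is; not to be changed
- spool_center (a point): centre of a gold spool standing on the bench, 44 mm in diameter, 30 mm high. Leave it alone.
- varnish_center (a point): centre (half-way up) of a black varnish bottle standing upright, 40 mm in diameter, 110 mm high. Leave it alone.
Mind the look-alikes: they are no part of the job. Leave any black or white look-alike of the part that bears red_center alone.

How it is judged (in metres and radians):
On the way:
1. the red blank is lifted clear of the bench between the fingers (height (world z) of red_center above 0.05 m and contact force between red and the fingers above 0.5 N), for 0.2 s.
At the end, for the whole second after the job is handed in: The red blank is held still in the fingers, over 100 mm up, not touching the camera, its centre within 15 mm of the point 90 mm in front of the lens, its brass back within 10 degrees of square to the lens, its long side within 10 degrees of the hinge direction (either way round) (distance between red_center and focus below 0.015 m and angle between the z axis of red_center and the z axis of focus, either way round below 0.175 rad and angle between the x axis of red_center and the y axis of focus, either way round below 0.175 rad and angle between red_center's own z axis and vertical below 1.2 rad and height (world z) of red_center above 0.1 m and contact force between red and the fingers above 0.5 N and contact force between red and stand below 0.1 N and linear speed of red below 0.02 m/s); the arm keeps its last pose, push and grip.
It fails at once if the green blank is shifted by more than 15 mm (distance of green_center from where it was at the start of the episode above 0.015 m).
It fails at once if the blue blank is shifted by more than 15 mm (distance of blue_center from where it was at the start of the episode above 0.015 m).
It fails at once if the spool is shifted by more than 15 mm (distance of spool_center from where it was at the start of the episode above 0.015 m).
It fails at once if the varnish bottle is shifted by more than 15 mm (distance of varnish_center from where it was at the start of the episode above 0.015 m).
It fails at once if the camera is turned, moving its lens by more than 5 mm (distance of lens from where it was at the start of the episode above 0.005 m).
It also fails if it takes over 35 s, if anything falls off the work surface, if the arm or the gripper's body presses on something with over 40 N, if the wrist force passes 120 N, or if a joint passes its speed limit or range.

## Working session

There is one attempt and no reset: what is moved stays moved. The work goes in short steps, Python scripts to look and compute and a tool call to move; the robot and the scene stay as the last step left them, time stands still between calls to the robot, and variables do not carry over. Pictures are saved under pics/ and viewed, at most 10 in all, crops included, and the job is handed in when it is done.

Besides the shell and the picture viewer there is one more tool, called after "Emit:" as name(argument=value, ...) on one line, values as JSON. play_rows: Moves the arm, as the interface text tells. Its arguments: {"type":"object","properties":{"translation":{"type":"array"},"rotation":{"type":"array"},"gripper":{"type":"array"},"force":{"type":"number"}},"required":["translation","rotation","gripper"]}

```bash
mkdir -p pics; python3 - <<'E'
from rig import ctrl, vision
import cv2,pickle
s=ctrl.sense();print(s)
d={}
for n in("scene","top"):
    c=vision.capture(n);d[n]=c
    cv2.imwrite(f"pics/{n}0.png",c["pixels"][:,:,::-1])
    print(n,{k:v for k,v in c.items() if k!="pixels"})
pickle.dump(d,open("c0.pkl","wb"))
E
```

```text
{'time_s': 0.0, 'joints': array([-1.50039558e+00,  3.13460586e-01,  1.49842896e+00,  1.23058690e-05,
        1.33101217e+00, -2.23364927e-01]), 'dq': array([ 1.54583821e-04,  5.13546790e-04,  1.70635032e-03, -3.92827276e-05,
       -1.19872554e-03,  1.01588089e-03]), 'tau': array([-1.75366058e-04, -4.12264824e+01, -2.59743351e+01, -1.65221704e-04,
        4.17257994e-03, -1.00562886e-05]), 'eef_pos': array([ 152.00879036, -502.24461022,  230.73272295]), 'ee_rot': array([-6.52160433e-04,  9.89232099e-01,  1.46353771e-01,  5.59695333e-05]), 'force': array([ 0.03848516,  0.33289936, -0.31394369]), 'wrist_torque': array([ 0.00311684,  0.00198298, -0.05053049]), 'grip_force': 0.0, 'grip_width': 1.0011503577311789}
scene {'vfov': 47.99168409140342, 'cx': 251.8506811044955, 'cy': 197.55141589247194, 'rvec': array([ 1.44698641,  1.98375094, -0.93939756]), 'tvec': array([ 172.88067762, -266.60895402, 1686.23010804])}
top {'vfov': 42.113407308167425, 'cx': 255.80918252249649, 'cy': 189.2286915929828, 'rvec': array([ 2.18012953, -2.21434783,  0.03846275]), 'tvec': array([  21.29305107,  618.48038345, 1178.34446192])}
```

View pics/scene0.png

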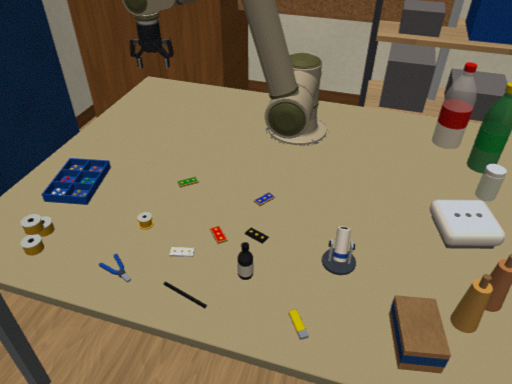

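View pics/top0.png

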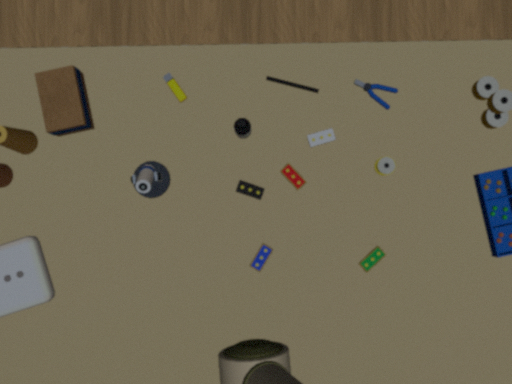

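Red candidate: top (293,177), scene (218,235). Look-alikes are black at top (250,190), white (321,137), blue (262,257), green (372,259), and the tray's coloured bits (500,210). By description I choose the red one at (293,177) and check it in a crop.

```bash
cat > h.py <<'E'
import numpy as np,cv2
from scipy.spatial.transform import Rotation as R
def K(c):
    f=c["pixels"].shape[0]/2/np.tan(np.radians(c["vfov"]/2));return np.array([[f,0,c["cx"]],[0,f,c["cy"]],[0,0,1]])
def ext(c,s=None):
    if "rvec" in c: return R.from_rotvec(c["rvec"]).as_matrix(),np.array(c["tvec"])
    q=s["ee_rot"];T=np.eye(4);T[:3,:3]=R.from_quat([q[1],q[2],q[3],q[0]]).as_matrix();T[:3,3]=s["eef_pos"]
    W=np.linalg.inv(T@np.array(c["mount"]));return W[:3,:3],W[:3,3]
def ray(c,uv,s=None):
    A,t=ext(c,s);d=A.T@np.linalg.inv(K(c))@np.array([uv[0],uv[1],1]);return -A.T@t,d/np.linalg.norm(d)
def plane(c,uv,z,s=None):
    o,d=ray(c,uv,s);return o+d*(z-o[2])/d[2]
def tri(rays):
    A=sum(np.eye(3)-np.outer(d,d) for o,d in rays);b=sum((np.eye(3)-np.outer(d,d))@o for o,d in rays)
    p=np.linalg.solve(A,b);return p,[np.linalg.norm(np.cross(p-o,d)) for o,d in rays]
def rect(c,m,z,s=None):
    n,l,st,ce=cv2.connectedComponentsWithStats(cv2.morphologyEx(m.astype(np.uint8),cv2.MORPH_CLOSE,np.ones((3,3))))
    out=[]
    for i in range(1,n):
        if st[i,4]<60: continue
        k=cv2.findContours((l==i).astype(np.uint8),0,1)[0][0][:,0]
        P=np.float32([plane(c,p,z,s)[:2] for p in k]);r=cv2.minAreaRect(P);b=cv2.boxPoints(r)
        e=max((b[1]-b[0],b[2]-b[1]),key=np.linalg.norm);out.append((np.array(r[0]).round(1),np.array(r[1]).round(1),np.degrees(np.arctan2(e[1],e[0])).round(1),ce[i].round(1),st[i,4]))
    return out
E
python3 - <<'E'
import pickle;from h import *
d=pickle.load(open("c0.pkl","rb"))
for n in d:
    p=d[n]["pixels"].astype(int);m=(p[...,0]>120)&(p[...,1]<70)&(p[...,2]<80)
    for r in rect(d[n],m,7): print(n,*r)
t=d["top"]["pixels"];s=d["scene"]["pixels"]
a=cv2.resize(t[150:210,120:180],(400,400),interpolation=2);b=cv2.resize(s[215:275,310:370],(400,400),interpolation=2)
e=cv2.resize(t[160:190,265:325],(400,200),interpolation=2);f=cv2.resize(s[220:250,190:250],(400,200),interpolation=2)
cv2.imwrite("pics/crop.png",np.vstack([np.hstack([a,b]),np.hstack([e,f])])[:,:,::-1])
E
```

```text
scene [-393.3  567.4] [35.3 90.5] -10.9 [447.9 103.8] 60
scene [645.  -75.7] [56.6 23.9] 42.8 [218.2 233.5] 118
top [649.  -77.6] [55.  23.3] 41.9 [292.8 176. ] 188
```

View pics/crop.png

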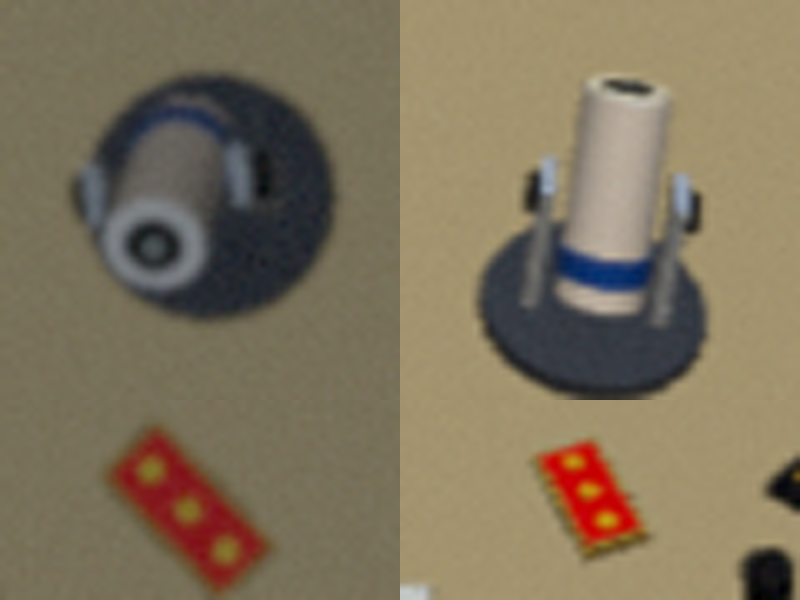

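The crop shows the red blank with gold dots. The lens is at top px (142.5,186.3) and scene px (343.6,227.8), with the upright tops either side of it.

```bash
python3 - <<'E'
import pickle;from h import *
d=pickle.load(open("c0.pkl","rb"));t,s=d["top"],d["scene"]
T=lambda x,y:((x+.5)/6.667-.5+120,(y+.5)/6.667-.5+150)
S=lambda x,y:((x-400+.5)/6.667-.5+310,(y+.5)/6.667-.5+215)
L,e=tri([ray(t,T(154,245)),ray(s,S(627,88))]);print("lens",L.round(1),e)
F=[plane(t,T(212,197),z).round(1) for z in(0,10)];print("foot",F)
# uprights: left in top is right in scene
A,e1=tri([ray(t,T(92,185)),ray(s,S(683,182))]);B,e2=tri([ray(t,T(242,172)),ray(s,S(549,165))]);print("upr",A.round(1),B.round(1),np.linalg.norm(A-B),e1,e2)
M=plane(s,S(593,310),8);print("scene foot",M)
y=(B-A);print("pin az",np.degrees(np.arctan2(y[1],y[0])),"mid",(A+B)/2)
H=np.r_[((A+B)/2)[:2],65]
for H in(H,np.r_[F[1][:2],65]):
    v=L-H;print(v,np.linalg.norm(v),"lean",np.degrees(np.arctan2(np.hypot(*v[:2]),v[2])),"az",np.degrees(np.arctan2(v[1],v[0])))
for n,hsv in(("varnish",(242,128)),):print(n,plane(t,hsv,110))
print("black",plane(t,(250,190),7),"white",plane(t,(321,137),7))
E
```

```text
lens [624.9 261.4 107.7] [np.float64(1.2804382799224714), np.float64(1.2804382799223186)]
foot [array([647.7, 264.1,   0. ]), array([647.1, 261.9,  10. ])]
upr [646.4 288.   85.9] [650.2 237.9  83.3] 50.23690965300442 [np.float64(1.947982034246536), np.float64(1.947982034246564)] [np.float64(2.071812418475953), np.float64(2.0718124184760254)]
scene foot [646.63073487 266.01974468   8.        ]
pin az -85.75585096890384 mid [648.29484072 262.9594902   84.59283547]
[-23.43781074  -1.56240268  42.68434509] 48.72089275307951 lean 28.824642073176086 az -176.18621244064693
[-22.24297002  -0.50291248  42.68434509] 48.134768643674676 lean 27.530187223562333 az -178.70476586986166
varnish [750.31335158  39.428154   110.        ]
black [617.34758334  25.66756184   7.        ] white [ 742.41429705 -147.26225381    7.        ]
```

Emit:
play_rows(translation=[[0.3, -0.131, 0.015], [0.3, -0.131, 0.015], [0.3, -0.131, 0.015], [0.3, -0.131, 0.015], [0.3, -0.131, 0.015], [0.3, -0.131, 0.015], [0.3, -0.131, 0.015]], rotation=[[0, 0, -0.22], [0, 0, -0.22], [0, 0, -0.22], [0, 0, -0.22], [0, 0, -0.22], [0, 0, -0.22], [0, 0, -0.22]], gripper=[0, 0, 0, 0, 0, 0, 0])

```text
time_s: 0.98
eef_pos: [401.3, -290.0, 216.1]
ee_rot: [-0.0, 0.967, 0.255, -0.0]
force: [0.2, -0.4, 1.2]
grip_width: 0.503
grip_force: 0.0
```

Emit:
play_rows(translation=[[0.32, -0.063, 0.016], [0.32, -0.063, 0.016], [0.32, -0.063, 0.016], [0.32, -0.063, 0.016], [0.32, -0.063, 0.016], [0.32, -0.063, 0.016], [0.32, -0.063, 0.016], [0.32, -0.063, 0.016]], rotation=[[0, 0, -0.218], [0, 0, -0.218], [0, 0, -0.218], [0, 0, -0.218], [0, 0, -0.218], [0, 0, -0.218], [0, 0, -0.218], [0, 0, -0.218]], gripper=[0, 0, 0, 0, 0, 0, 0, 0])

```text
time_s: 1.98
eef_pos: [648.1, -80.2, 200.6]
ee_rot: [0.0, 0.934, 0.357, -0.0]
force: [-1.0, -0.0, -0.5]
grip_width: 0.497
grip_force: 0.0
```

```bash
cat > w.py <<'E'
import sys,pickle;from h import *
from rig import ctrl,vision
s=ctrl.sense();c=vision.capture("wrist");pickle.dump((s,c),open(sys.argv[1]+".pkl","wb"))
cv2.imwrite(f"pics/{sys.argv[1]}.png",c["pixels"][:,:,::-1])
print(s["time_s"],s["eef_pos"].round(1),s["ee_rot"].round(4),s["force"].round(1),s["grip_width"],s["grip_force"],"\n",np.array(c["mount"]).round(3).tolist())
p=c["pixels"].astype(int);m=(p[...,0]>100)&(p[...,1]<70)&(p[...,2]<80)
for r in rect(c,m,7,s): print(*r)
E
python3 w.py w1
```

```text
1.975 [648.1 -80.2 200.6] [ 2.000e-04  9.342e-01  3.567e-01 -1.000e-04] [-1.  -0.  -0.5] 0.49730977671657545 0.0 
 [[-0.001, -0.964, -0.266, 67.459], [1.0, -0.001, 0.0, 0.382], [-0.001, -0.266, 0.964, -143.273], [0.0, 0.0, 0.0, 1.0]]
[646.5 -77.9] [57.5 23.5] 42.1 [249.9 170.3] 764
```

View pics/w1.png

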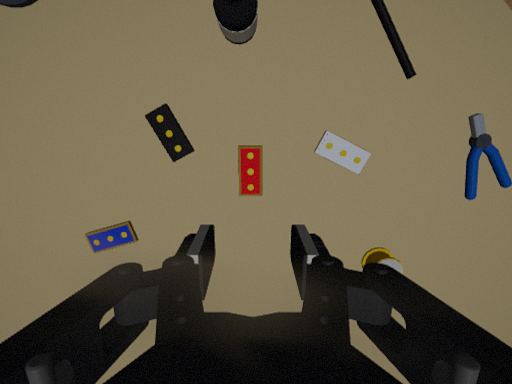

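Wrist view: red blank centred at (250,170), aligned between the fingers at columns 213 and 291, with nothing else in the way.

Emit:
play_rows(translation=[[0, -0.002, 0.05], [0, -0.002, 0.1], [0, -0.002, 0.15], [0, -0.002, 0.18], [0, -0.002, 0.187], [0, -0.002, 0.187], [0, -0.002, 0.187]], rotation=[[0, 0, 0], [0, 0, 0], [0, 0, 0], [0, 0, 0], [0, 0, 0], [0, 0, 0], [0, 0, 0]], gripper=[0.05, 0.05, 0.05, 0.05, 0.05, 0.05, 0.05], force=40)

```text
time_s: 2.9
eef_pos: [648.4, -77.1, 15.2]
ee_rot: [0.001, 0.934, 0.358, 0.001]
force: [-0.9, -1.2, 0.2]
grip_width: 0.477
grip_force: 0.0
```

```bash
python3 w.py w2
```

```text
2.9 [648.4 -77.1  15.2] [9.000e-04 9.339e-01 3.576e-01 1.100e-03] [-0.9 -1.2  0.2] 0.4771154274262916 0.0 
 [[-0.001, -0.964, -0.266, 67.459], [1.0, -0.001, 0.0, 0.384], [-0.001, -0.266, 0.964, -143.272], [0.0, 0.0, 0.0, 1.0]]
[646.5 -78.5] [58.2 24.4] 42.1 [251.2 232.6] 3220
```

View pics/w2.png

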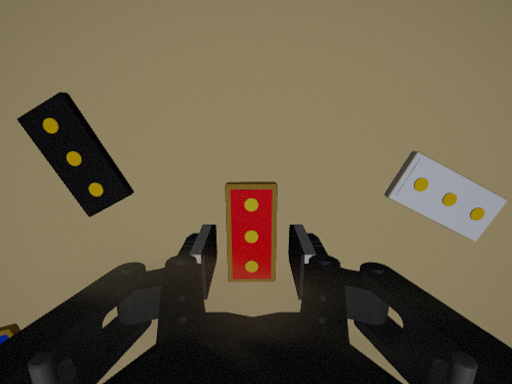

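The blank (rows 182–282) sits centred between the pads. Lowering gently.

Emit:
play_rows(translation=[[-0.002, 0, 0.005], [-0.002, 0, 0.009], [-0.002, 0, 0.012], [-0.002, 0, 0.013], [-0.002, 0, 0.013]], rotation=[[0, 0, 0], [0, 0, 0], [0, 0, 0], [0, 0, 0], [0, 0, 0]], gripper=[0.1, 0.1, 0.1, 0.1, 0.1])

```text
time_s: 3.58
eef_pos: [646.2, -77.9, 0.2]
ee_rot: [-0.0, 0.934, 0.358, 0.0]
force: [-0.2, -0.9, -0.3]
grip_width: 0.451
grip_force: 0.0
```

Emit:
play_rows(translation=[[0, 0, 0.001], [0, 0, 0.002], [0, 0, 0.002]], rotation=[[0, 0, 0], [0, 0, 0], [0, 0, 0]], gripper=[0.2, 0.2, 0.2])

```text
time_s: 3.95
eef_pos: [646.3, -78.0, -0.7]
ee_rot: [0.0, 0.934, 0.358, 0.0]
force: [-2.7, 0.6, 6.9]
grip_width: 0.403
grip_force: 3.5
```

Emit:
play_rows(translation=[[0, 0, -0.001], [0, 0, -0.001], [0, 0, -0.001], [0, 0, -0.001], [0, 0, -0.001], [0, 0, -0.001]], rotation=[[0, 0, 0], [0, 0, 0], [0, 0, 0], [0, 0, 0], [0, 0, 0], [0, 0, 0]], gripper=[0.4, 0.6, 1, 1, 1, 1], force=60)

```text
time_s: 4.7
eef_pos: [646.5, -78.0, -0.0]
ee_rot: [0.0, 0.934, 0.358, 0.0]
force: [-1.3, 0.9, 5.8]
grip_width: 0.329
grip_force: 61.4
```

Emit:
play_rows(translation=[[0, 0, -0.01], [0, 0, -0.04], [0, 0, -0.08], [0, 0, -0.13], [0, 0, -0.18], [0, 0, -0.22], [0, 0, -0.24], [0, 0, -0.24], [0, 0, -0.24]], rotation=[[0, 0, 0], [0, 0, 0], [0, 0, 0], [0, 0, 0], [0, 0, 0], [0, 0, 0], [0, 0, 0], [0, 0, 0], [0, 0, 0]], gripper=[1, 1, 1, 1, 1, 1, 1, 1, 1])

```text
time_s: 5.82
eef_pos: [645.7, -77.9, 237.9]
ee_rot: [-0.001, 0.934, 0.358, -0.001]
force: [-0.7, -0.4, 0.3]
grip_width: 0.325
grip_force: 59.3
```

```bash
python3 w.py w3; python3 - <<'E'
import pickle;from h import *
s,c=pickle.load(open("w3.pkl","rb"))
p=c["pixels"].astype(int);m=(p[...,0]>100)&(p[...,1]<70)&(p[...,2]<80)
# blank seen in tool frame for assumed top-face heights
q=s["ee_rot"];T=R.from_quat([q[1],q[2],q[3],q[0]]).as_matrix()
for dz in(3,5,7,9):
  for r in rect(c,m,s["eef_pos"][2]+dz,s):
    if r[4]>1500:print(dz,r, (T.T@(np.r_[r[0],s["eef_pos"][2]+dz]-s["eef_pos"])).round(1))
E
```

```text
5.825 [645.7 -77.9 237.9] [-7.000e-04  9.338e-01  3.578e-01 -9.000e-04] [-0.7 -0.4  0.3] 0.3248961555500312 59.322102069854736 
 [[-0.001, -0.964, -0.266, 67.457], [1.0, -0.001, 0.0, 0.381], [-0.001, -0.266, 0.964, -143.274], [0.0, 0.0, 0.0, 1.0]]
[ 557.3 -157.4] [159.6  67.2] 42.0 [252.4 240.5] 3883
3 (array([644.3, -79.7]), array([59.8, 25.2]), np.float32(42.0), array([252.4, 240.5]), np.int32(3883)) [-2.3  0.4 -3. ]
5 (array([645. , -79.1]), array([59. , 24.8]), np.float32(42.0), array([252.4, 240.5]), np.int32(3883)) [-1.4  0.4 -5. ]
7 (array([645.8, -78.4]), array([58.1, 24.5]), np.float32(42.0), array([252.4, 240.5]), np.int32(3883)) [-0.3  0.5 -7. ]
9 (array([646.5, -77.7]), array([57.2, 24.1]), np.float32(42.0), array([252.4, 240.5]), np.int32(3883)) [ 0.7  0.4 -9. ]
```

View pics/w3.png

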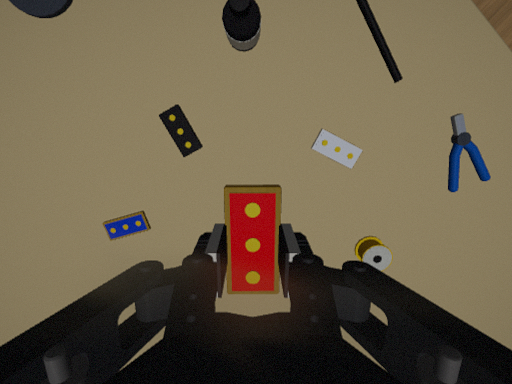

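Held firmly: the blank is at (252,240), square in the fingers. Next, a waypoint short of the focus with the final orientation.

```bash
cat > g.py <<'E'
import sys;from h import *
from rig import ctrl
# args: Hx Hy Hz lean az offx back
hx,hy,hz,le,az,ox,bk=map(float,sys.argv[1:])
le,az=np.radians([le,az]);n=np.array([np.sin(le)*np.cos(az),np.sin(le)*np.sin(az),np.cos(le)])
x=np.array([np.cos(az-np.pi/2),np.sin(az-np.pi/2),0]);z=-n;y=np.cross(z,x);Rt=np.c_[x,y,z]
F=np.array([hx,hy,hz])+135*n
tcp=F-Rt@np.array([0,0.4,-4])+ox*x+bk*n
s=ctrl.sense();q=s["ee_rot"];Rc=R.from_quat([q[1],q[2],q[3],q[0]]).as_matrix()
print("focus",F.round(1),"tcp",tcp.round(1),"shift",(Rc.T@(tcp-s["eef_pos"])/1000).round(4),"rot",R.from_matrix(Rc.T@Rt).as_rotvec().round(4))
E
python3 g.py 648 263 65 29 184 -110 40
```

```text
focus [582.7 258.4 183.1] tcp [572.6 147.5 214.4] shift [ 0.0962 -0.2164  0.0238] rot [-0.4731  0.2301 -0.8889]
```

Emit:
play_rows(translation=[[0.096, -0.216, 0.024], [0.096, -0.216, 0.024], [0.096, -0.216, 0.024], [0.096, -0.216, 0.024], [0.096, -0.216, 0.024], [0.096, -0.216, 0.024], [0.096, -0.216, 0.024], [0.096, -0.216, 0.024], [0.096, -0.216, 0.024]], rotation=[[-0.473, 0.23, -0.889], [-0.473, 0.23, -0.889], [-0.473, 0.23, -0.889], [-0.473, 0.23, -0.889], [-0.473, 0.23, -0.889], [-0.473, 0.23, -0.889], [-0.473, 0.23, -0.889], [-0.473, 0.23, -0.889], [-0.473, 0.23, -0.889]], gripper=[1, 1, 1, 1, 1, 1, 1, 1, 1])

```text
time_s: 7.0
eef_pos: [573.5, 146.8, 215.2]
ee_rot: [0.172, 0.66, 0.708, 0.183]
force: [-0.1, 0.0, -0.8]
grip_width: 0.329
grip_force: 59.4
```

```bash
python3 w.py w4; python3 g.py 648 263 65 29 184 -110 40; python3 -c "
import cv2;i=cv2.imread('pics/w4.png');cv2.imwrite('pics/w4b.png',cv2.resize(i,(800,600),interpolation=2))"
```

```text
7.0 [573.5 146.8 215.2] [0.1716 0.6604 0.7077 0.1834] [-0.1  0.  -0.8] 0.32919177511499526 59.43569898605347 
 [[-0.001, -0.964, -0.267, 67.053], [1.0, -0.001, -0.0, 0.717], [0.0, -0.267, 0.964, -142.971], [0.0, 0.0, 0.0, 1.0]]
[700.6  27.6] [ 78.5 181.7] -85.8 [252.4 240.5] 3876
focus [582.7 258.4 183.1] tcp [572.6 147.5 214.4] shift [ 0.0007 -0.0011  0.0004] rot [ 0.0018  0.001  -0.0002]
```

View pics/w4b.png

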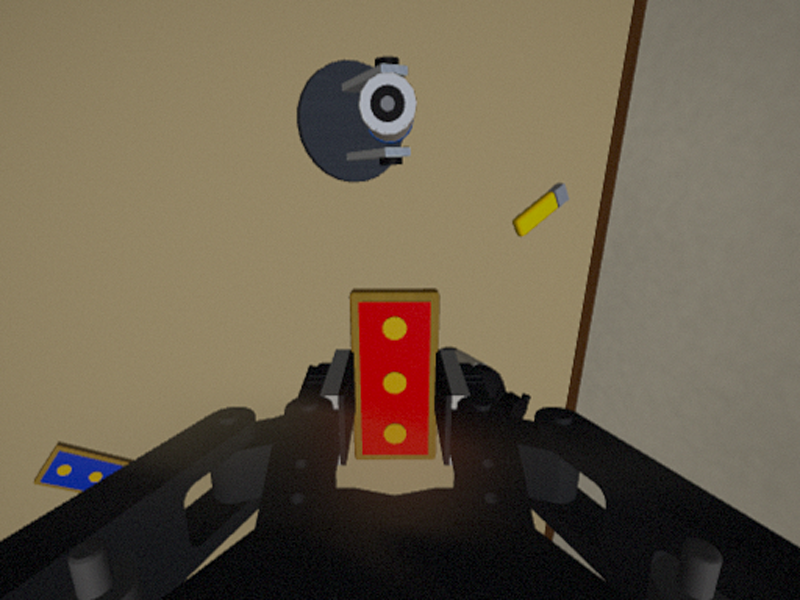

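Lens centre is at (387,104) in the 800×600 picture, with the hinge nuts at (386,62) and (391,160). I use these for hinge and lean.

```bash
python3 - <<'E'
import pickle;from h import *
s,c=pickle.load(open("w4.pkl","rb"));d=pickle.load(open("c0.pkl","rb"))
P=lambda x,y:((x+.5)/1.5625-.5,(y+.5)/1.5625-.5)
a=plane(c,P(386,62),65,s);b=plane(c,P(391,160),65,s);H=(a+b)/2
print("nuts",a.round(1),b.round(1),"az",np.degrees(np.arctan2(*(a-b)[1::-1])),"H",H.round(1))
L,e=tri([ray(c,P(387.5,104),s),ray(d["top"],(142.7,186.3)),ray(d["scene"],(343.6,227.8))]);print("lens 3 views",L.round(1),np.round(e,1))
for z in(102,104,106):
    l=plane(c,P(387.5,104),z,s);v=l-H;print(l.round(1),np.linalg.norm(v).round(1),np.degrees(np.arctan2(np.hypot(*v[:2]),v[2])).round(1),np.degrees(np.arctan2(v[1],v[0])).round(1))
f=c["pixels"];g=cv2.cvtColor(f,cv2.COLOR_RGB2GRAY);m=np.zeros_like(g);m[40:95,222:275]=(g[40:95,222:275]>150)
for k in cv2.findContours(m,0,1)[0]:
    if len(k)>20: print(cv2.fitEllipse(cv2.convexHull(k)))
E
```

```text
nuts [641.5 293.9  65. ] [649.3 233.   65. ] az 97.29365437219067 H [645.4 263.5  65. ]
lens 3 views [623.9 261.  106. ] [1.4 1.5 1.8]
[624.8 260.7 102. ] 42.4 29.2 -172.2
[623.8 260.2 104. ] 44.7 29.2 -171.5
[622.8 259.8 106. ] 47.0 29.2 -170.8
((247.84426879882812, 65.61885833740234), (35.851966857910156, 38.654380798339844), 1.1280591487884521)
```

```bash
python3 g.py 646.5 263 65 29.3 186 0 0
```

```text
focus [580.8 256.1 182.7] tcp [582.4 256.3 179. ] shift [ 0.1086 -0.0031  0.0396] rot [-0.0035  0.018  -0.0306]
```

Emit:
play_rows(translation=[[0.04, -0.001, 0], [0.08, -0.002, 0], [0.109, -0.003, 0.005], [0.109, -0.003, 0.02], [0.109, -0.003, 0.035], [0.109, -0.003, 0.04], [0.109, -0.003, 0.04], [0.109, -0.003, 0.04], [0.109, -0.003, 0.04]], rotation=[[-0.003, 0.018, -0.03], [-0.003, 0.018, -0.03], [-0.003, 0.018, -0.03], [-0.003, 0.018, -0.03], [-0.003, 0.018, -0.03], [-0.003, 0.018, -0.03], [-0.003, 0.018, -0.03], [-0.003, 0.018, -0.03], [-0.003, 0.018, -0.03]], gripper=[1, 1, 1, 1, 1, 1, 1, 1, 1])

```text
time_s: 8.18
eef_pos: [582.5, 256.7, 179.3]
ee_rot: [0.169, 0.647, 0.719, 0.188]
force: [-0.3, -0.1, -0.7]
grip_width: 0.324
grip_force: 59.4
```

```bash
python3 g.py 646.5 263 65 29.3 186 0 0; python3 - <<'E'
from rig import ctrl,vision
from h import *
o=[]
for n,y,x in(("scene",150,270),("top",130,80)):
    c=vision.capture(n);o.append(cv2.resize(c["pixels"][y:y+130,x:x+130],(400,400),interpolation=2))
    p=c["pixels"].astype(int);m=(p[...,0]>110)&(p[...,1]<75)&(p[...,2]<80)
    for r in rect(c,m,186): print(n,*r)
cv2.imwrite("pics/f.png",np.hstack(o)[:,:,::-1])
s=ctrl.sense();print(s["time_s"],s["grip_force"],np.abs(s["dq"]).max())
E
```

```text
focus [580.8 256.1 182.7] tcp [582.4 256.3 179. ] shift [-0.0004 -0.0002  0.0001] rot [ 0.0007 -0.0002 -0.0001]
scene [  4.8 532.4] [95.3 79.6] 46.6 [452.4 106. ] 136
top [583.9 239.3] [28.6 22.4] 89.1 [144.1 205. ] 137
8.275 59.436601996421814 0.0033928183912744093
```

View pics/f.png

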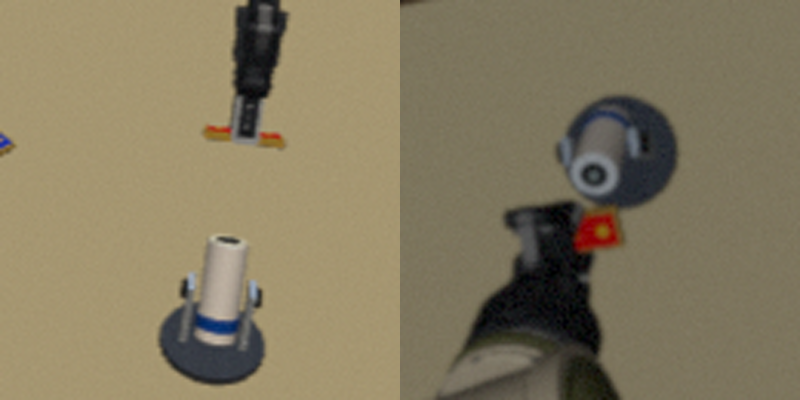

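The blank sits in front of the lens, level and unchanged in the grip (scene crop (245,138), lens (228,240)). The arm is steady, so I hand it in.

```bash
python3 -c "
from rig import ctrl
print(ctrl.finish_job())"
```

```text
the job is handed in; nothing more can be done
None
```

I handed the job in after about 8.3 s of the 35 s, with the red blank held still about 90 mm in front of the lens, its brass back square to the lens and its long side along the hinge by my measurements; the hand-in returned no verdict.

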